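# Open the leaning sample jar

## Robot

A 6-joint arm with a two-finger parallel gripper is mounted at the origin on a cart in front of the work surface, level with it; the furniture and walls round the work are solid. World frame = base frame: x ahead of the robot, y to its left, z up, the work surface at z = 0. Lengths are in m, angles in rad, forces in N, time in s.
With the tool pointing down it reaches from about 0.3 to 0.85 m from the base axis. Payload 4.2 kg.
Tool frame: the origin (TCP) lies at the centre of the arm's flange, where the gripper is bolted on; the fingertips stand 191 mm ahead of it and the grasp point (between the pads) lies 172 mm ahead of it; z points along the fingers, y is the line along which they close (so a half turn about z gives the same grasp; the last joint's range is limited). The gripper opens to 91 mm and grips with 3 to 60 N. Pads are 32 mm wide; open, the fingers measure 118 mm over their backs; the gripper's body (76 mm by 178 mm) begins 60 mm behind the grasp point.
Start: joints at [1.249, 0.32, 1.565, -0, 1.257, -0.02], TCP at [0.171, 0.549, 0.405] pointing down, gripper open.
Joint ranges: [-3.11, 3.11], [-0.84, 2.01], [0.21, 2.61], [-1.34, 4.49], [0.05, 2.63], [-2.56, 2.56]. Speed limits (rad/s): [2.57, 2.57, 3.14, 3.14, 3.14, 3.14].

## Interface

Orientations are given as a unit quaternion [w, x, y, z].
In Python, from bench import readout, cams, job gives the robot as it stands. The module is installed in compiled form; this text tells all that it offers.
- The arm moves only by the tool carry_out, never from a script. Its argument "rows" is a list that holds one entry, the list of rows, each a list of 7 numbers: the shift along the tool's x, y, z in mm, then the turn, a rotation vector about the tool's x, y, z in degrees, then the opening, from 0 (shut) to 1 (fully open). In form: [[[x, y, z, rx, ry, rz, hand], ...]]. A call has 1 to 8 rows; each row is the pose to reach, as a shift and turn from the pose commanded when the call began, along the tool's axes at that moment; what a row does not reach only later rows make up. A row lasts 1/10 s, in which the tool goes at most 50 mm and 8.59 degrees, less where a joint would pass 70% of its speed; a pose out of reach is approached as far as the arm can. A call with a gripper value outside its range is refused whole. The fingers move at their own pace and stop on an object; "newtons" is the grip in N (left out, the last holds). Time passes only in rows, so rows that repeat a pose let the fingers close. It gives the time, the measured TCP pose, the force, the opening and the grip force at its end, in the units of the state.
- readout.state(): the state, without advancing time (a new reading comes with each control period).
- cams.read_camera(name): name is "scene" or "top" or "wrist"; returns a dict with "image" (384x512x3 uint8, blue, green, red), "camera_matrix" (3x3 intrinsics, pixels), "T" (4x4, takes a point from camera to world coordinates). Camera axes: x right, y up, looking along -z (the intrinsics and any distortion apply to the point x, -y, -z); pixel columns grow to the right and rows downward; lengths in m; the calibration is good to about 2 mm. A picture is of the moment at which its call begins. There is no depth.
- job.job_done(): hands the job in; it is judged then, once.
The state is a dict: "time_s": time; "joint_pos": joint angles; "joint_vel": joint speeds; "tau": joint torques, N m; "position": TCP position; "tool_rot": TCP orientation; "contact_force": force on the tool from outside, world axes, zero at the start; "ft_torque": the same for the moment, N m; "width": finger opening in m; "finger_force": force on a finger pad.
Only numpy, scipy, OpenCV 4.12 (cv2) and the standard library are available. Lean on these libraries where they do the work, as an engineer would, in place of code of your own. Each camera call takes 0.05 s, during which the arm holds its last target. There are 200 camera calls.

## Task

Open the amber sample jar that leans in the clamp stand: unscrew its black cap anticlockwise until the thread lets go, lift it clear of the leaning neck, and set it down gently, open side down, flat on the floor of the steel tray. Leave the other things on the table where they stand.

Things in the scene. Friction and masses are not known exactly. Their poses are not given: they have to be found in the camera images.
- jar_stand: Grey base plate 160 x 124 x 12 mm, fixed to the table, with two aluminium cheeks (89 mm high, outer faces 56 mm either side of the middle) that clamp an amber glass jar (74 mm diameter) leaning 30 degrees. Origin: centre of the base plate's underside; z up; the jar's neck leans towards the stand's own -x, roughly towards the robot. The jar cannot turn or move in the stand.
- jar_mouth (a point): Centre of the rim of the jar's neck (neck 35 mm diameter, 40 mm long, thread ridge 44 mm over its crests), about 155 mm above the table. Its z axis points out of the jar along the neck, 30 degrees from vertical. With the cap on, the cap's flat top is 18 mm beyond this point along z.
- cap: Black ribbed round screw cap, 58 mm diameter, 44 mm high, about 60 g: a tubular skirt 26 mm deep with six small lugs inside, below a solid 18 mm head. Origin: centre of the open rim; z points through the closed top, so at the start it lies along the neck and the origin is 26 mm below jar_mouth. The jar's wide shoulder begins 56 mm below the cap's top.
- tray: Shallow open steel tray, fixed to the table, 130 x 160 mm and 16 mm high outside, walls 4 mm thick. Origin: centre of its underside; z up; long side along its y.
- tray_in (a point): Centre of the tray's inner floor, which is flat, 122 x 152 mm; axes as the tray's.
- white_jar: Small clear jar with a white cap, 43 mm diameter, 60 mm high, a bystander. Origin: centre of its underside.
- bottle: Small clear bottle with a blue cap, 56 mm diameter, 110 mm high, a bystander. Origin: centre of its underside.
- dish: Clear petri dish, 52 mm diameter, 20 mm high, a bystander. Origin: centre of its underside.
- timer: Round white timer lying flat, 50 mm diameter, 19 mm high, a bystander. Origin: centre of its underside.
- cap_top (a point): Centre of the cap's flat top, 44 mm from its origin. Right-hand thread, 10 mm a turn: seen from above the cap unscrews anticlockwise and lets go after about 1.5 turns (9.3 to 10 rad), having risen some 15 mm. It turns easily, does not unwind by itself and has 1 to 2 mm of axial play; before it lets go even a hard pull only comes up against the thread.
- stereo_microscope: Large beige stereo microscope fixed on the table behind the work, not part of the job: base about 290 x 210 mm and 75 mm high, black knobs either side of its column, 540 mm high in all. Keep arm and gripper clear of it. Origin: the middle of its base at table height.
Things that resemble listed ones, but are neither listed nor needed, are in the scene too. Of the things that look like the cap, the larger one is meant.

How it is judged:
By the outcome, as a careful person would: the job done as asked, in the order asked, and still so for the second after the job is handed in, with the robot touching nothing.
It also fails if it takes over 72 s, if anything falls off the work surface, if the arm or the gripper's body presses on something with over 40 N, if the wrist force passes 120 N, or if a joint passes its speed limit or range.

## Working session

There is one attempt and no reset: what is moved stays moved. The work goes in short steps, Python scripts to look and compute and a tool call to move; the robot and the scene stay as the last step left them, time stands still between calls to the robot, and variables do not carry over. Pictures are saved under pics/ and viewed, at most 10 in all, crops included, and the job is handed in when it is done.

Besides the shell and the picture viewer there is one more tool, called after "Call:" as a command line: name --argument value ..., lists and objects as JSON in quotes. carry_out: Moves the arm, as the interface text tells. Its arguments: {"type":"object","properties":{"rows":{"type":"array"},"newtons":{"type":"number"}},"required":["rows"]}

```bash
mkdir -p pics
python3 - <<'E'
from bench import readout, cams
import cv2, pickle
d={}
for n in ("scene","top","wrist"):
    c=cams.read_camera(n); d[n]=c; print(n,c["camera_matrix"].round(1).tolist(),c["T"].round(4).tolist(),[k for k in c])
pickle.dump(d,open("c0.pkl","wb"))
cv2.imwrite("pics/a_top.png",cv2.resize(d["top"]["image"],(800,600),interpolation=cv2.INTER_CUBIC))
cv2.imwrite("pics/a_scene.png",cv2.resize(d["scene"]["image"],(800,600),interpolation=cv2.INTER_CUBIC))
print(readout.state())
E
```

```text
scene [[437.7, 0.0, 247.9], [0.0, 437.7, 193.1], [0.0, 0.0, 1.0]] [[0.7939, 0.2303, -0.5627, -0.0967], [-0.6076, 0.3355, -0.7199, -0.9636], [0.023, 0.9134, 0.4064, 0.5893], [0.0, 0.0, 0.0, 1.0]] ['image', 'camera_matrix', 'T']
top [[413.2, 0.0, 257.6], [0.0, 413.2, 195.6], [0.0, 0.0, 1.0]] [[0.0203, 0.9863, -0.1639, 0.4024], [-0.9998, 0.0206, 0.0003, -0.143], [0.0037, 0.1639, 0.9865, 1.0709], [0.0, 0.0, 0.0, 1.0]] ['image', 'camera_matrix', 'T']
wrist [[335.4, 0.0, 253.9], [0.0, 335.4, 184.1], [0.0, 0.0, 1.0]] [[0.2976, -0.9253, -0.235, 0.1044], [0.9547, 0.2879, 0.0753, 0.5691], [-0.0021, -0.2467, 0.9691, 0.384], [0.0, 0.0, 0.0, 1.0]] ['image', 'camera_matrix', 'T']
{'time_s': 0.15, 'joint_pos': array([ 1.24902138e+00,  3.20150765e-01,  1.56534617e+00,  1.82453349e-05,
        1.25742677e+00, -2.00060142e-02]), 'joint_vel': array([ 0.00084276,  0.00071785, -0.0029986 , -0.00070313,  0.00104412,
       -0.00055077]), 'tau': array([ 6.81255169e-04, -4.12771833e+01, -2.32153326e+01,  7.26551819e-02,
        4.34985780e-02, -9.76893489e-05]), 'position': array([0.1708603 , 0.54891071, 0.40413041]), 'tool_rot': array([-1.21729494e-04,  1.50315361e-01,  9.88637876e-01, -6.54356548e-04]), 'contact_force': array([0.17243459, 0.65336437, 0.51888467]), 'ft_torque': array([-0.0402444 ,  0.0044973 ,  0.00335702]), 'finger_force': 0.0, 'width': 0.09143028147851641}
```

View pics/a_top.png

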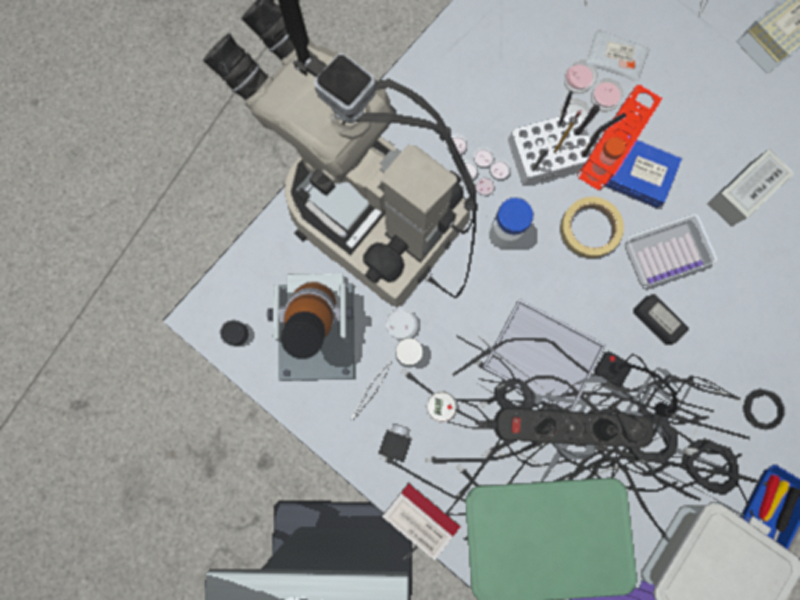

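View pics/a_scene.png

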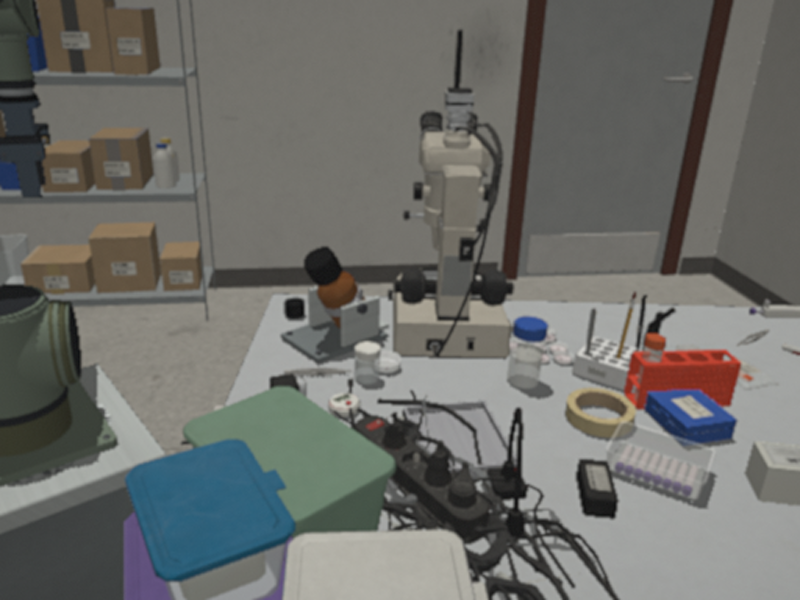

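The scene has two things that look like the cap. In the top view (800 px scale) they are the black cap on the leaning amber jar at (303,335) and a smaller loose black cap on the table at (236,333). I choose the one on the jar because it is larger and sits on the amber jar. The tray looks like the pale rectangle near (548,345). Next I check both in one close crop.

Run:
```python
import cv2, pickle, numpy as np
d=pickle.load(open("c0.pkl","rb"))
t=d["top"]["image"]; 
a=cv2.resize(t[165:255,130:250],None,fx=6.6,fy=6.6,interpolation=cv2.INTER_CUBIC)[:300*2]
a=cv2.resize(t[170:255,130:263],(800,int(85*800/133)),interpolation=cv2.INTER_CUBIC)
cv2.imwrite("pics/b_cap.png",a)
b=cv2.resize(t[180:270,280:400],(800,600),interpolation=cv2.INTER_CUBIC)
cv2.imwrite("pics/b_tray.png",b)
```

```text
(no output)
```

View pics/b_cap.png

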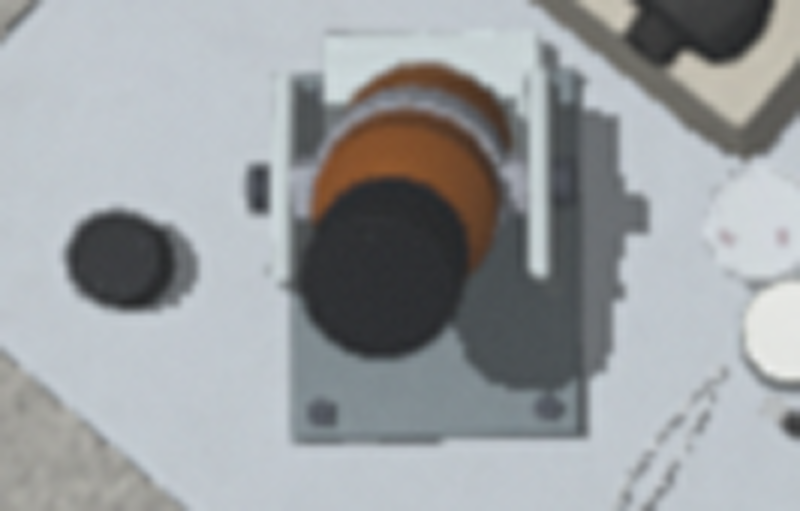

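View pics/b_tray.png

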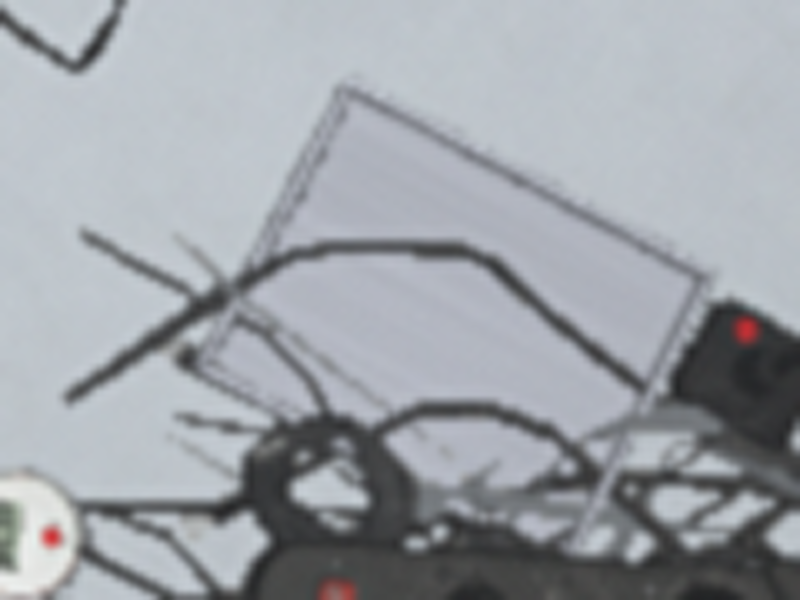

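The crop shows the jar's cap at crop pixel (383,268), full-frame (193.7,214.6). It is clearly larger than the loose cap at crop (122,258), so the choice stands. The tray corners in the crop are near (343,88), (708,275) and (190,362), and cables cross it.

```bash
cat > h.py <<'E'
import numpy as np, cv2, pickle
from scipy.optimize import least_squares
from scipy.spatial.transform import Rotation as R
def proj(c,P):
    T=c["T"]; q=(np.atleast_2d(P)-T[:3,3])@T[:3,:3]; q=q*[1,-1,-1]
    u=q@c["camera_matrix"].T; return u[:,:2]/u[:,2:]
def ray(c,uv):
    K=c["camera_matrix"]; d=np.linalg.inv(K)@[uv[0],uv[1],1]; return c["T"][:3,3],c["T"][:3,:3]@(d*[1,-1,-1])
def onz(c,uv,z):
    o,d=ray(c,uv); return o+d*(z-o[2])/d[2]
def axis(yaw): return np.array([-.5*np.cos(yaw),-.5*np.sin(yaw),np.cos(np.pi/6)])
def cyl(top,a,r=.029,h=.044,n=60):
    u=np.cross(a,[0,1,0]);u/=np.linalg.norm(u);v=np.cross(a,u)
    t=np.linspace(0,2*np.pi,n,endpoint=False)[:,None]; c=top+r*(np.cos(t)*u+np.sin(t)*v)
    return np.vstack([c,c-h*a])
def moments(hull):
    m=cv2.moments(hull.astype(np.float32)); return np.array([m["m10"]/m["m00"],m["m01"]/m["m00"],m["m00"]**.5])
def dark(c,box,th=60):
    x0,y0,x1,y1=box; g=c["image"][y0:y1,x0:x1].max(2)<th
    n,l,s,ce=cv2.connectedComponentsWithStats(g.astype(np.uint8)); k=1+np.argmax(s[1:,4])
    cs,_=cv2.findContours((l==k).astype(np.uint8),0,2); h=cv2.convexHull(max(cs,key=cv2.contourArea))[:,0]+[x0,y0]
    m=moments(h); m[2]+=1.8  # pixel-edge growth approx
    return m,s[k],h
E
python3 - <<'E'
from h import *
d=pickle.load(open("c0.pkl","rb")); t,s=d["top"],d["scene"]
f=800/133
cor=[(292,440),(586,435)]
p=[onz(t,(u/f+130,v/f+170),.012) for u,v in cor]; print("plate near edge",p,np.linalg.norm(p[1]-p[0]))
e=p[0]-p[1]; yaw=np.arctan2(-e[0],e[1]); print("yaw",yaw)
mt,st,_=dark(t,(176,195,210,232)); ms,ss,_=dark(s,(190,150,228,185)); print(mt,st,ms,ss)
def res(x):
    a=axis(yaw); out=[]
    for c,m in((t,mt),(s,ms)): out+=list((moments(cv2.convexHull(proj(c,cyl(x,a)).astype(np.float32)))-m)*[1,1,.3])
    return out
r=least_squares(res,[.5,.1,.17]); print("cap_top",r.x,r.fun.round(2),"expect z .1706")
g=6.6667
q=[onz(t,(u/g+280,v/g+180),.016) for u,v in((343,88),(708,275),(190,362))]
print("tray",q,np.linalg.norm(q[1]-q[0]),np.linalg.norm(q[2]-q[0]))
ctr=(q[1]+q[2])/2; print(ctr, np.degrees(np.arctan2(*(q[0]-q[1])[1::-1])))
b=onz(t,(455/g+280,330/g+180),.004);print("gap pt",b, proj(s,[b,ctr]))
cv2.imwrite("pics/c_tray.png",cv2.resize(s["image"][235:325,220:340],(800,600),interpolation=cv2.INTER_CUBIC))
E
```

```text
plate near edge [array([0.4513649 , 0.05535192, 0.012     ]), array([ 0.4560181 , -0.06903078,  0.012     ])] 0.12446971139240165
yaw 0.03739295845578112
[193.69651325 213.9790795   26.24381312] [  4   5  28  29 625] [207.22258239 171.30902215  26.6394847 ] [  0   8  38  25 509]
cap_top [ 0.50021874 -0.00166937  0.16776554] [ 0.02  0.1   0.04  0.18 -0.02 -1.48] expect z .1706
tray [array([ 0.58797205, -0.33477396,  0.016     ]), array([ 0.51788667, -0.47459167,  0.016     ]), array([ 0.48037876, -0.27527227,  0.016     ])] 0.15639997844416403 0.12295025921336067
[ 0.49913271 -0.37493197  0.016     ] 63.37710872441596
gap pt [ 0.49576104 -0.37953233  0.004     ] [[292.90747503 282.31743689]
 [292.96188411 276.42748933]]
```

View pics/c_tray.png

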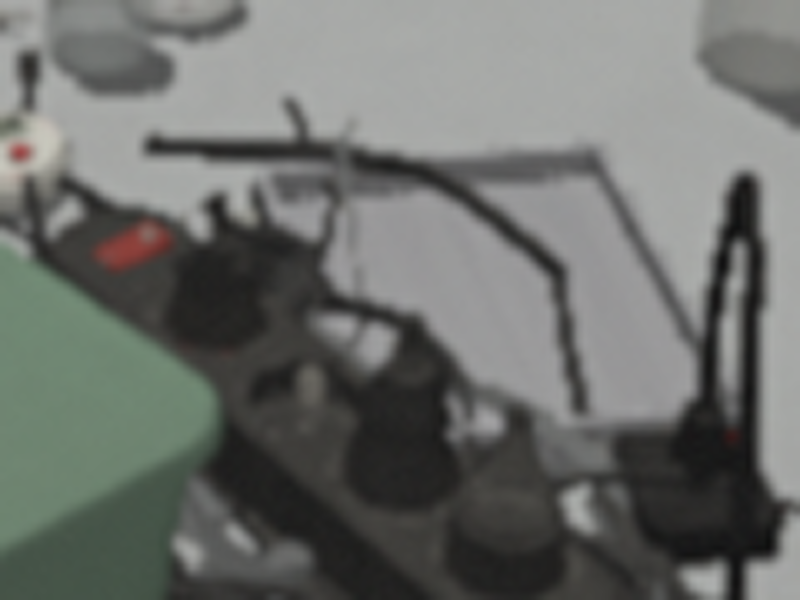

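The scene crop shows the tray, from its rear corner at (597,155) to its near right corner at about (700,350), with a cable across it that bends at (430,175) and (555,265) and ends at (585,410). I triangulate that cable's height next.

Run:
```python
from h import *
d=pickle.load(open("c0.pkl","rb")); t,s=d["top"],d["scene"]; g=6.6667
def tri(a,b):
    (o1,d1),(o2,d2)=ray(t,a),ray(s,b); d1/=np.linalg.norm(d1);d2/=np.linalg.norm(d2)
    A=np.stack([d1,-d2],1); l=np.linalg.lstsq(A,o2-o1,rcond=None)[0]; p,q=o1+l[0]*d1,o2+l[1]*d2
    return (p+q)/2,np.linalg.norm(p-q)
T=lambda u,v:(u/g+280,v/g+180); S=lambda u,v:(u/g+220,v/g+235)
for n,a,b in(("tray corner far",(343,88),(275,180)),("corner far-right",(708,275),(0,0)),("cable L end",(70,400),(150,145)),("kinkA",(300,250),(430,175)),("kinkB",(470,247),(555,265)),("kinkA2",(300,250),(340,152)),("end",(645,388),(585,410))):
    print(n,tri(T(*a),S(*b)))
# tray model in scene crop: far corners from top
for u,v in((343,88),(708,275),(190,362),(555,549)):
    p=onz(t,T(u,v),.016); q=proj(s,p)[0]; print(p.round(3),((q-[220,235])*g).round())
```

```text
tray corner far (array([ 0.53717444, -0.30274156,  0.01841742]), np.float64(0.11550074526966299))
corner far-right (array([ 0.41321618, -0.37406377,  0.1812823 ]), np.float64(0.19292612007291285))
cable L end (array([ 0.46526586, -0.23010221,  0.00598412]), np.float64(0.0007028461846679324))
kinkA (array([ 0.52437159, -0.31762486,  0.01681338]), np.float64(0.00039694813846678095))
kinkB (array([ 0.52594131, -0.38264774,  0.01440295]), np.float64(0.002687573642803045))
kinkA2 (array([ 0.5103963 , -0.30659769,  0.02880977]), np.float64(0.030058229499164903))
end (array([ 0.47368299, -0.44857128,  0.01727293]), np.float64(0.0006712375646247094))
[ 0.588 -0.335  0.016] [590. 143.]
[ 0.518 -0.475  0.016] [743. 404.]
[ 0.48  -0.275  0.016] [260. 163.]
[ 0.413 -0.413  0.016] [367. 427.]
```

```bash
cat >> h.py <<'E'
def rot(q): return R.from_quat([q[1],q[2],q[3],q[0]])
def toolR(yaw,phi=0.,tilt=True):   # phi: turn about tool z (deg), like j6
    z=-axis(yaw) if tilt else np.array([0,0,-1.]); h=np.array([np.cos(yaw),np.sin(yaw),0])
    y=h-h.dot(z)*z; y/=np.linalg.norm(y); x=np.cross(y,z)
    return R.from_matrix(np.stack([x,y,z],1))*R.from_rotvec([0,0,phi],degrees=True)
def rel(p,q,P,Q):
    return (q.inv().apply(np.array(P)-p)*1e3).round(1), (q.inv()*Q).as_rotvec(degrees=True).round(1)
E
python3 - <<'E'
from h import *
from bench import readout
s=readout.state(); p,q=s["position"],rot(s["tool_rot"]); Q=toolR(.0374); P=[.36,-.006,.40]
print(rel(p,q,P,Q)); h=q*R.from_rotvec((q.inv()*Q).as_rotvec()/2); M=[.32,.30,.44]; print(rel(p,q,M,h)); print(rel(np.array(M),h,P,Q))
E
```

```text
(array([-345.5, -473.6,    4.7]), array([-26.1, -18.4,  68.9]))
(array([-216.4, -193.4,  -35.6]), array([-13.1,  -9.2,  34.4]))
(array([-263. , -165. ,   20.3]), array([-13.1,  -9.2,  34.4]))
```

Call:
carry_out --rows '[[[-22,-19,-4,-1.3,-0.9,3.4,1],[-50,-44,-8,-3,-2.1,8,1],[-80,-72,-13,-4.9,-3.4,12.8,1],[-110,-98,-18,-6.6,-4.6,17.4,1],[-140,-125,-23,-8.5,-6,22.2,1],[-170,-152,-28,-10.3,-7.2,27,1],[-198,-177,-33,-12,-8.4,31.5,1],[-216,-193,-36,-13.1,-9.2,34.4,1]]]'

```text
time_s: 0.95
position: [0.3202, 0.2984, 0.441]
tool_rot: [0.096, 0.435, 0.89, 0.099]
contact_force: [0.0, -0.2, -0.1]
width: 0.0909
finger_force: 0.0
```

Call:
carry_out --rows '[[[-30,-19,2,-1.5,-1.1,4,1],[-65,-41,5,-3.3,-2.3,8.6,1],[-100,-63,8,-5,-3.5,13.2,1],[-138,-87,11,-6.9,-4.8,18,1],[-176,-111,14,-8.8,-6.2,23,1],[-212,-133,16,-10.6,-7.4,27.8,1],[-243,-153,19,-12.1,-8.5,31.8,1],[-263,-165,20,-13.1,-9.2,34.4,1]]]'

```text
time_s: 1.75
position: [0.3593, -0.0074, 0.4]
tool_rot: [0.18, 0.671, 0.694, 0.187]
contact_force: [-0.2, 1.7, -0.9]
width: 0.0915
finger_force: 0.0
```

Run:
```python
from h import *
from bench import readout,cams
s=readout.state(); print(s["time_s"],s["joint_pos"].round(3),s["position"],s["contact_force"])
print(rel(s["position"],rot(s["tool_rot"]),[.36,-.006,.40],toolR(.0374)))
c=cams.read_camera("wrist"); pickle.dump(c,open("w1.pkl","wb")); cv2.imwrite("pics/d_w.png",cv2.resize(c["image"],(800,600)))
x=[.5002,-.0017,.1685]; print(proj(c,cyl(np.array(x),axis(.0374))).round(0)[::15].tolist())
```

```text
1.75 [-0.075 -0.134  2.148  0.099  0.609 -0.175] [ 0.35929513 -0.00741885  0.40004935] [-0.22162233  1.74597855 -0.85709505]
(array([1.4, 0.6, 0.4]), array([ 0.1,  0. , -0.2]))
[[225.0, 189.0], [261.0, 225.0], [299.0, 191.0], [263.0, 153.0], [229.0, 176.0], [260.0, 207.0], [293.0, 178.0], [262.0, 145.0]]
```

View pics/d_w.png

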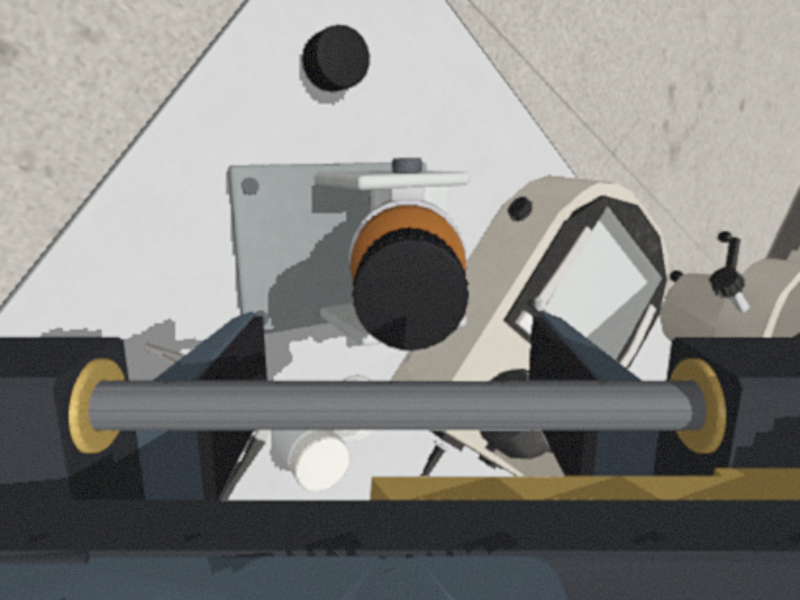

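The wrist view shows the ribbed cap at (411,290), between and above the fingers, with the small decoy at (337,57) and the white jar at (320,460). My prediction is about 4 px off, so I refine it with all three views.

Run:
```python
from h import *
d=pickle.load(open("c0.pkl","rb")); w=pickle.load(open("w1.pkl","rb")); t,s=d["top"],d["scene"]
mt,_,_=dark(t,(176,195,210,232)); ms,_,_=dark(s,(190,150,228,185)); mw,st,_=dark(w,(215,135,310,228)); print(mw,st)
for yaw in(.0,.0374,.08):
  def res(x):
    out=[]
    for c,m,k in((t,mt,1),(s,ms,1),(w,mw,.6)): out+=list((moments(cv2.convexHull(proj(c,cyl(x,axis(yaw))).astype(np.float32)))-m)*[k,k,.2])
    return out
  r=least_squares(res,[.5,.0,.17]); print(yaw,"cap_top",r.x.round(4),r.fun.round(2))
# plate edge in wrist view, left edge (z=.012): image (230,167)->(246,345) of 800 scale
a,b=[onz(w,(u*.64,v*.64),.012) for u,v in((232,167),(244,318))]; print(a,b,np.arctan2(-(a-b)[0],(a-b)[1]))
```

```text
[262.06883935 184.9336879   68.27179853] [  10   11   75   78 4422]
0.0 cap_top [ 0.5005 -0.001   0.168 ] [-0.11 -0.05  0.03  0.22 -0.13 -0.99 -0.19  0.   -0.13]
0.0374 cap_top [ 0.5006 -0.0015  0.168 ] [-0.08 -0.08  0.03  0.25 -0.16 -0.99 -0.12  0.03 -0.07]
0.08 cap_top [ 0.5005 -0.0019  0.1681] [-0.08 -0.04  0.02  0.22 -0.19 -0.98 -0.16  0.01  0.01]
[0.45269372 0.05695613 0.012     ] [ 0.45669508 -0.05006478  0.012     ] 0.03737116783895434
```

Run:
```python
from h import *
from bench import readout
s=readout.state(); C=np.array([.5005,-.0015,.1685])
print(rel(s["position"],rot(s["tool_rot"]),C+.219*axis(.0374),toolR(.0374)))
```

```text
(array([ 2.1,  6.2, 51.9]), array([ 0.1,  0.1, -0.3]))
```

Call:
carry_out --rows '[[[0,1,6,0,0,6,1],[0.5,2,14,0,0,14,1],[1,3,24,0,0,22,1],[1.5,4,34,0,0,30,1],[2,5,43,0,0,38,1],[2,6,49,0,0,46,1],[2,6,52,0,0,54,1],[2,6,52,0,0,62,1]]]'

```text
time_s: 2.6
position: [0.391, -0.0019, 0.358]
tool_rot: [0.056, 0.933, 0.249, 0.252]
contact_force: [1.5, 0.4, 0.8]
width: 0.091
finger_force: 0.0
```

Call:
carry_out --rows '[[[0,0,0,0,0,8,1],[0,0,0,0,0,16,1],[0,0,0,0,0,24,1],[0,0,0,0,0,32,1],[0,0,0,0,0,40,1],[0,0,0,0,0,48,1],[0,0,0,0,0,56,1],[0,0,0,0,0,64,1]]]'

```text
time_s: 3.4
position: [0.3909, -0.0019, 0.3585]
tool_rot: [-0.086, 0.923, -0.283, 0.244]
contact_force: [0.0, -0.6, 0.2]
width: 0.0917
finger_force: 0.0
```

Call:
carry_out --rows '[[[0,0,0,0,0,6,1],[0,0,0,0,0,12,1],[0,0,0,0,0,14,1],[0,0,0,0,0,14,1]]]'

```text
time_s: 3.8
position: [0.3909, -0.0019, 0.3584]
tool_rot: [-0.115, 0.883, -0.391, 0.232]
contact_force: [0.3, 0.1, -1.0]
width: 0.0913
finger_force: 0.0
```

Run:
```python
from h import *
from bench import readout
s=readout.state(); C=np.array([.5005,-.0015,.1685]); print(s["joint_pos"].round(3))
print(rel(s["position"],rot(s["tool_rot"]),C+.159*axis(.0374),toolR(.0374,140)))
```

```text
[-0.052 -0.03   2.176  0.102  0.476  2.274]
(array([ 2.9,  2.6, 60.2]), array([-0.1,  0.1,  0. ]))
```

Call:
carry_out --rows '[[[3,2.5,8,0,0,0,1],[3,2.5,22,0,0,0,1],[3,2.5,38,0,0,0,1],[3,2.5,52,0,0,0,1],[3,2.5,60,0,0,0,1],[3,2.5,60,0,0,0,1]]]'

```text
time_s: 4.4
position: [0.4215, -0.0048, 0.3055]
tool_rot: [-0.114, 0.883, -0.391, 0.231]
contact_force: [0.0, 0.0, -0.1]
width: 0.0911
finger_force: 0.0
```

Run:
```python
from h import *
from bench import readout,cams
s=readout.state(); C=np.array([.5005,-.0015,.1685]); print(s["joint_pos"].round(3),s["contact_force"],s["ft_torque"])
print(rel(s["position"],rot(s["tool_rot"]),C+.159*axis(.0374),toolR(.0374,140)))
c=cams.read_camera("wrist"); cv2.imwrite("pics/e.png",c["image"])
```

```text
[-0.055  0.096  2.21   0.155  0.319  2.215] [ 0.02730712  0.04336865 -0.10959549] [-0.03017617  0.49158493 -0.03470588]
(array([-0.3, -0.2, -0.8]), array([-0. ,  0.2,  0. ]))
```

View pics/e.png

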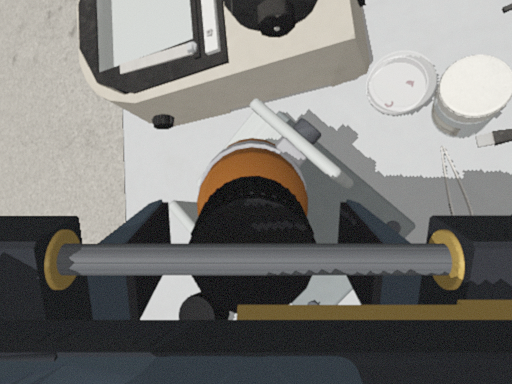

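The cap sits centred between the fingers, spanning columns 192–315. I close on it now.

Call:
carry_out --rows '[[[0,0,0,0,0,0,0.6],[0,0,0,0,0,0,0.5],[0,0,0,0,0,0,0.4],[0,0,0,0,0,0,0.4],[0,0,0,0,0,0,0.4],[0,0,0,0,0,0,0.4]]]' --newtons 30

```text
time_s: 5.05
position: [0.4212, -0.0048, 0.307]
tool_rot: [-0.115, 0.883, -0.391, 0.233]
contact_force: [-2.3, 0.8, 2.4]
width: 0.0576
finger_force: 30.0
```

Run:
```python
from h import *
from bench import readout,cams
s=readout.state(); C=np.array([.5005,-.0015,.1685]);q=rot(s["tool_rot"]); print(s["width"],s["finger_force"],q.inv().apply(s["contact_force"]),q.inv().apply(s["ft_torque"]))
print(rel(s["position"],q,C+.159*axis(.0374),toolR(.0374,140)))
```

```text
0.05758295293160834 30.00055356343637 [-1.21207016 -0.00617265 -3.27232849] [-0.41578464 -0.29551634  0.01226177]
(array([-0.6,  0.2,  0.6]), array([-0.2,  0. ,  0. ]))
```

Call:
carry_out --rows '[[[0,0,-0.1,0,0,-5,0.4],[0,0,-0.3,0,0,-13,0.4],[0,0,-0.6,0,0,-21,0.4],[0,0,-0.8,0,0,-29,0.4],[0,0,-1,0,0,-37,0.4],[0,0,-1.2,0,0,-45,0.4],[0,0,-1.5,0,0,-53,0.4],[0,0,-1.7,0,0,-61,0.4]]]'

```text
time_s: 5.85
position: [0.4206, -0.0047, 0.3081]
tool_rot: [0.02, 0.959, 0.114, 0.259]
contact_force: [0.9, -0.2, 0.1]
width: 0.0573
finger_force: 30.0
```

```bash
cat > st.py <<'E'
from h import *
from bench import readout,cams
import sys
s=readout.state(); C=np.array([.5005,-.0015,.1685]);q=rot(s["tool_rot"]); print(s["time_s"],s["joint_pos"].round(2),s["width"].round(4),s["finger_force"],q.inv().apply(s["contact_force"]).round(1),q.inv().apply(s["ft_torque"]).round(2))
print("to nominal",rel(s["position"],q,C+.159*axis(.0374),toolR(.0374,float(sys.argv[1]))))
E
python3 st.py 79
```

```text
Traceback (most recent call last):
  File "st.py", line 4, in <module>
    s=readout.state(); C=np.array([.5005,-.0015,.1685]);q=rot(s["tool_rot"]); print(s["time_s"],s["joint_pos"].round(2),s["width"].round(4),s["finger_force"],q.inv().apply(s["contact_force"]).round(1),q.inv().apply(s["ft_torque"]).round(2))
                                                                                                                        ^^^^^^^^^^^^^^^^
AttributeError: 'float' object has no attribute 'round'
```

Call:
carry_out --rows '[[[0,0,-0.2,0,0,-8,0.4],[0,0,-0.4,0,0,-16,0.4],[0,0,-0.7,0,0,-24,0.4],[0,0,-0.9,0,0,-32,0.4],[0,0,-1.1,0,0,-40,0.4],[0,0,-1.3,0,0,-48,0.4],[0,0,-1.6,0,0,-56,0.4],[0,0,-1.8,0,0,-64,0.4]]]'

```text
time_s: 6.65
position: [0.4197, -0.0046, 0.3098]
tool_rot: [0.154, 0.753, 0.605, 0.209]
contact_force: [0.9, 2.3, -1.2]
width: 0.0576
finger_force: 30.0
```

Call:
carry_out --rows '[[[0,0,-0.2,0,0,-8,0.4],[0,0,-0.4,0,0,-16,0.4],[0,0,-0.7,0,0,-24,0.4],[0,0,-0.9,0,0,-32,0.4],[0,0,-1.1,0,0,-40,0.4],[0,0,-1.3,0,0,-48,0.4],[0,0,-1.6,0,0,-56,0.4],[0,0,-1.8,0,0,-64,0.4]]]'

```text
time_s: 7.45
position: [0.4185, -0.0048, 0.3111]
tool_rot: [0.241, 0.318, 0.912, 0.096]
contact_force: [-0.0, 0.3, -0.2]
width: 0.0573
finger_force: 30.0
```

Call:
carry_out --rows '[[[0,0,-0.2,0,0,-8,0.4],[0,0,-0.4,0,0,-16,0.4],[0,0,-0.7,0,0,-24,0.4],[0,0,-0.9,0,0,-32,0.4],[0,0,-1.1,0,0,-40,0.4],[0,0,-1.3,0,0,-48,0.4],[0,0,-1.6,0,0,-56,0.4],[0,0,-1.8,0,0,-64,0.4]]]'

```text
time_s: 8.25
position: [0.4176, -0.0049, 0.3126]
tool_rot: [0.255, -0.213, 0.942, -0.047]
contact_force: [-0.5, -0.2, -2.2]
width: 0.0573
finger_force: 30.0
```

```bash
sed -i 's/s\["width"\].round(4)/round(s["width"],4)/' st.py; python3 st.py -113
```

```text
8.25 [-0.06  0.08  2.21  0.15  0.34 -2.2 ] 0.0573 29.996995141955267 [1.5 0.4 1.6] [-0.2   0.36 -0.01]
to nominal (array([0.1, 0.3, 7.3]), array([0.1, 0.1, 0.4]))
```

Call:
carry_out --rows '[[[0,0,0,0,0,0,0.75],[0,0,0,0,0,0,0.75],[0,0,0,0,0,0,0.75],[0,0,0,0,0,8,0.75],[0,0,0,0,0,16,0.75],[0,0,0,0,0,24,0.75],[0,0,0,0,0,32,0.75],[0,0,0,0,0,40,0.75]]]'

```text
time_s: 9.05
position: [0.4178, -0.0049, 0.3129]
tool_rot: [0.256, 0.128, 0.957, 0.045]
contact_force: [-0.2, -0.3, -0.3]
width: 0.0684
finger_force: 0.0
```

Call:
carry_out --rows '[[[0,0,0,0,0,8,0.75],[0,0,0,0,0,16.5,0.75],[0,0,0,0,0,25,0.75],[0,0,0,0,0,33.5,0.75],[0,0,0,0,0,42,0.75],[0,0,0,0,0,50.5,0.75],[0,0,0,0,0,59,0.75],[0,0,0,0,0,67,0.75]]]'

```text
time_s: 9.85
position: [0.4178, -0.0049, 0.3129]
tool_rot: [0.188, 0.635, 0.728, 0.179]
contact_force: [-0.2, -1.5, -0.2]
width: 0.0683
finger_force: 0.0
```

Call:
carry_out --rows '[[[0,0,0,0,0,8,0.75],[0,0,0,0,0,16.5,0.75],[0,0,0,0,0,25,0.75],[0,0,0,0,0,33.5,0.75],[0,0,0,0,0,42,0.75],[0,0,0,0,0,50.5,0.75],[0,0,0,0,0,59,0.75],[0,0,0,0,0,67,0.75]]]'

```text
time_s: 10.65
position: [0.4178, -0.0049, 0.3129]
tool_rot: [0.058, 0.931, 0.256, 0.253]
contact_force: [-0.1, 0.1, 0.5]
width: 0.0685
finger_force: 0.0
```

Call:
carry_out --rows '[[[0,0,0,0,0,8,0.75],[0,0,0,0,0,16.5,0.75],[0,0,0,0,0,25,0.75],[0,0,0,0,0,33.5,0.75],[0,0,0,0,0,42,0.75],[0,0,0,0,0,50.5,0.75],[0,0,0,0,0,59,0.75],[0,0,0,0,0,67,0.75]]]'

```text
time_s: 11.45
position: [0.4178, -0.0049, 0.3129]
tool_rot: [-0.091, 0.918, -0.3, 0.243]
contact_force: [0.1, -0.8, 0.1]
width: 0.0682
finger_force: 0.0
```

Call:
carry_out --rows '[[[0,0,0,0,0,8,0.75],[0,0,0,0,0,16,0.75],[0,0,0,0,0,20,0.6],[0,0,0,0,0,20,0.5],[0,0,0,0,0,20,0.4],[0,0,0,0,0,20,0.4],[0,0,0,0,0,20,0.4]]]'

```text
time_s: 12.15
position: [0.4176, -0.0048, 0.3128]
tool_rot: [-0.131, 0.854, -0.452, 0.224]
contact_force: [-2.0, 0.9, 0.5]
width: 0.0575
finger_force: 30.0
```

```bash
python3 st.py 148
```

```text
12.15 [-0.06  0.08  2.21  0.15  0.34  2.36] 0.0575 29.996648537926376 [-1.6  0.7 -1.5] [-0.41 -0.44  0.01]
to nominal (array([-0.4,  0.1,  7.4]), array([-0.1,  0.1,  0. ]))
```

Next is the second stroke of 272°.

Call:
carry_out --rows '[[[0,0,-0.2,0,0,-8,0.4],[0,0,-0.5,0,0,-16.5,0.4],[0,0,-0.7,0,0,-25,0.4],[0,0,-0.9,0,0,-33.5,0.4],[0,0,-1.2,0,0,-42,0.4],[0,0,-1.4,0,0,-50.5,0.4],[0,0,-1.6,0,0,-59,0.4],[0,0,-1.9,0,0,-67,0.4]]]'

```text
time_s: 12.95
position: [0.4172, -0.0051, 0.3149]
tool_rot: [0.016, 0.961, 0.097, 0.26]
contact_force: [-0.8, -0.3, 1.7]
width: 0.0575
finger_force: 30.0
```

Call:
carry_out --rows '[[[0,0,-0.2,0,0,-8,0.4],[0,0,-0.5,0,0,-16.5,0.4],[0,0,-0.7,0,0,-25,0.4],[0,0,-0.9,0,0,-33.5,0.4],[0,0,-1.2,0,0,-42,0.4],[0,0,-1.4,0,0,-50.5,0.4],[0,0,-1.6,0,0,-59,0.4],[0,0,-1.9,0,0,-67,0.4]]]'

```text
time_s: 13.75
position: [0.4162, -0.0047, 0.3166]
tool_rot: [0.156, 0.748, 0.611, 0.208]
contact_force: [-0.2, 3.0, 1.5]
width: 0.0576
finger_force: 30.0
```

Call:
carry_out --rows '[[[0,0,-0.2,0,0,-8,0.4],[0,0,-0.5,0,0,-16.5,0.4],[0,0,-0.7,0,0,-25,0.4],[0,0,-0.9,0,0,-33.5,0.4],[0,0,-1.2,0,0,-42,0.4],[0,0,-1.4,0,0,-50.5,0.4],[0,0,-1.6,0,0,-59,0.4],[0,0,-1.9,0,0,-67,0.4]]]'

```text
time_s: 14.55
position: [0.415, -0.0046, 0.318]
tool_rot: [0.244, 0.286, 0.922, 0.088]
contact_force: [-1.7, 3.8, 2.4]
width: 0.058
finger_force: 30.0
```

Call:
carry_out --rows '[[[0,0,-0.2,0,0,-8,0.4],[0,0,-0.5,0,0,-16.5,0.4],[0,0,-0.7,0,0,-25,0.4],[0,0,-0.9,0,0,-33.5,0.4],[0,0,-1.2,0,0,-42,0.4],[0,0,-1.4,0,0,-50.5,0.4],[0,0,-1.6,0,0,-59,0.4],[0,0,-1.9,0,0,-67,0.4]]]'

```text
time_s: 15.35
position: [0.4137, -0.0048, 0.3194]
tool_rot: [0.252, -0.271, 0.927, -0.062]
contact_force: [-3.2, 1.6, 1.8]
width: 0.0575
finger_force: 30.0
```

```bash
python3 st.py -120
```

```text
15.35 [-0.06  0.06  2.2   0.14  0.36 -2.32] 0.0575 29.994299287791364 [ 0.7  2.4 -3.2] [-0.68  0.32  0.07]
to nominal (array([ 0.2,  0.2, 15.1]), array([0.1, 0.1, 0.4]))
```

Call:
carry_out --rows '[[[0,0,0,0,0,0,0.72],[0,0,0,0,0,0,0.72],[0,0,0,0,0,0,0.72],[0,0,0,0,0,8,0.72],[0,0,0,0,0,16,0.72],[0,0,0,0,0,24,0.72],[0,0,0,0,0,32,0.72],[0,0,0,0,0,40,0.72]]]'

```text
time_s: 16.15
position: [0.414, -0.0051, 0.3194]
tool_rot: [0.258, 0.069, 0.963, 0.029]
contact_force: [0.4, -0.8, 0.5]
width: 0.0658
finger_force: 0.0
```

Call:
carry_out --rows '[[[0,0,0,0,0,8,0.72],[0,0,0,0,0,16.5,0.72],[0,0,0,0,0,25,0.72],[0,0,0,0,0,33.5,0.72],[0,0,0,0,0,42,0.72],[0,0,0,0,0,50.5,0.72],[0,0,0,0,0,59,0.72],[0,0,0,0,0,60,0.6]]]'

```text
time_s: 16.95
position: [0.4141, -0.0051, 0.3194]
tool_rot: [0.209, 0.539, 0.801, 0.154]
contact_force: [0.4, 0.3, 0.4]
width: 0.0601
finger_force: 0.0
```

Call:
carry_out --rows '[[[0,0,0,0,0,0,0.5],[0,0,0,0,0,0,0.4],[0,0,0,0,0,0,0.4],[0,0,0,0,0,0,0.4],[0,0,0,0,0,0,0.4]]]'

```text
time_s: 17.45
position: [0.4139, -0.005, 0.3194]
tool_rot: [0.209, 0.539, 0.802, 0.153]
contact_force: [-0.5, 0.8, -0.1]
width: 0.0574
finger_force: 30.0
```

Call:
carry_out --rows '[[[0,0,-0.2,0,0,-7,0.4],[0,0,-0.4,0,0,-14,0.4],[0,0,-0.6,0,0,-21,0.4],[0,0,-0.8,0,0,-28,0.4],[0,0,-1,0,0,-35,0.4],[0,0,-1.2,0,0,-42,0.4],[0,0,-1.4,0,0,-49,0.4],[0,0,-1.6,0,0,-55,0.4]]]'

```text
time_s: 18.25
position: [0.4132, -0.0051, 0.3208]
tool_rot: [0.257, 0.105, 0.96, 0.039]
contact_force: [-0.6, -1.0, -0.0]
width: 0.0573
finger_force: 30.0
```

Call:
carry_out --rows '[[[0,0,-0.2,0,0,-7,0.4],[0,0,-0.4,0,0,-14,0.4],[0,0,-0.6,0,0,-21,0.4],[0,0,-0.8,0,0,-28,0.4],[0,0,-0.9,0,0,-30,0.4]]]'

```text
time_s: 18.75
position: [0.4129, -0.0051, 0.3216]
tool_rot: [0.258, -0.146, 0.955, -0.029]
contact_force: [-0.3, 0.5, 0.8]
width: 0.0574
finger_force: 30.0
```

```bash
python3 st.py -105
```

```text
18.75 [-0.06  0.06  2.2   0.14  0.36 -2.05] 0.0574 29.999403655529022 [-0.3  0.4 -0.8] [-0.13  0.32  0.03]
to nominal (array([ 0.5,  0.4, 17.5]), array([0.1, 0.1, 0.2]))
```

Call:
carry_out --rows '[[[0,0,-1.5,0,0,0,0.4],[0,0,-3,0,0,0,0.4],[0,0,-5,0,0,0,0.4],[0,0,-5,0,0,0,0.4]]]'

```text
time_s: 19.15
position: [0.41, -0.0052, 0.3261]
tool_rot: [0.258, -0.144, 0.955, -0.028]
contact_force: [0.4, 0.3, -0.8]
width: 0.0571
finger_force: 30.0
```

Run:
```python
from h import *
from bench import readout
s=readout.state(); p,q=s["position"],rot(s["tool_rot"])
Q=toolR(np.radians(-37),-100.4,False); rv=(q.inv()*Q).as_rotvec()
P=[p,np.array([.375,-.006,.387]),np.array([.40,-.19,.40]),np.array([.49,-.375,.33])]
f=[0,0,.5,1]
for i in(1,2,3):
    a=q*R.from_rotvec(rv*f[i-1]); b=q*R.from_rotvec(rv*f[i]); print(rel(P[i-1],a,P[i],b))
```

```text
(array([ -0.4,   0.6, -70.3]), array([0., 0., 0.]))
(array([  26.4, -184.2,   -2.6]), array([ 1.9, 15.3, 21.4]))
(array([ -83.5, -174.8,   98.5]), array([ 1.9, 15.3, 21.4]))
```

Call:
carry_out --rows '[[[0,0,-5,0,0,0,0.4],[0,0,-15,0,0,0,0.4],[0,0,-28,0,0,0,0.4],[0,0,-42,0,0,0,0.4],[0,0,-55,0,0,0,0.4],[0,0,-65,0,0,0,0.4],[0,0,-70,0,0,0,0.4]]]'

```text
time_s: 19.85
position: [0.3746, -0.0067, 0.3877]
tool_rot: [0.259, -0.144, 0.955, -0.028]
contact_force: [0.5, -0.1, -0.9]
width: 0.0574
finger_force: 30.0
```

Call:
carry_out --rows '[[[1,-10,0,0.1,0.8,1.2,0.4],[4,-32,0,0.3,2.7,3.7,0.4],[8,-58,-1,0.6,4.8,6.7,0.4],[12,-85,-1,0.9,7,9.9,0.4],[16,-112,-2,1.2,9.3,13,0.4],[20,-140,-2,1.5,11.6,16.3,0.4],[24,-167,-2,1.7,13.9,19.4,0.4],[26,-184,-3,1.9,15.3,21.4,0.4]]]'

```text
time_s: 20.65
position: [0.4006, -0.1928, 0.3995]
tool_rot: [0.131, 0.046, 0.99, -0.014]
contact_force: [-1.1, -0.3, -1.1]
width: 0.0572
finger_force: 30.0
```

Call:
carry_out --rows '[[[-8,-17,9,0.2,1.5,2.1,0.4],[-20,-42,23,0.5,3.7,5.1,0.4],[-34,-70,39,0.8,6.1,8.6,0.4],[-48,-100,56,1.1,8.7,12.2,0.4],[-61,-128,72,1.4,11.2,15.6,0.4],[-72,-152,85,1.6,13.3,18.6,0.4],[-80,-168,95,1.8,14.7,20.6,0.4],[-83.5,-175,98.5,1.9,15.3,21.4,0.4]]]'

```text
time_s: 21.45
position: [0.4906, -0.3778, 0.3276]
tool_rot: [-0.002, 0.232, 0.973, 0.001]
contact_force: [-1.4, 0.0, -0.5]
width: 0.0574
finger_force: 30.0
```

Run:
```python
from h import *
from bench import readout,cams
c=cams.read_camera("wrist"); t=cams.read_camera("top");pickle.dump((c,t),open("w2.pkl","wb"))
s=readout.state(); p,q=s["position"],rot(s["tool_rot"]); print(s["time_s"],p,s["joint_pos"].round(2),s["width"])
print(rel(p,q,[.49,-.375,.33],toolR(np.radians(-37),-100.4,False)))
im=cv2.resize(c["image"],(800,600))
for z,col in((.004,(0,0,255)),(.016,(0,255,0))):
    h=(.061,.076) if z<.01 else (.065,.08); S=np.array([.894,-.448,0]);L=np.array([.448,.894,0]); o=np.array([.499,-.375,z])
    pts=proj(c,[o+a*h[0]*S+b*h[1]*L for a,b in((1,1),(1,-1),(-1,-1),(-1,1))])*800/512
    cv2.polylines(im,[pts.astype(int)],True,col,1)
cv2.imwrite("pics/f.png",im)
```

```text
21.55 [ 0.49031735 -0.37663975  0.32858566] [-0.67  0.44  1.57  0.    1.13 -1.78] 0.057461465257225175
(array([ 1. ,  1.3, -1.4]), array([ 0. , -0.1, -0.1]))
```

View pics/f.png

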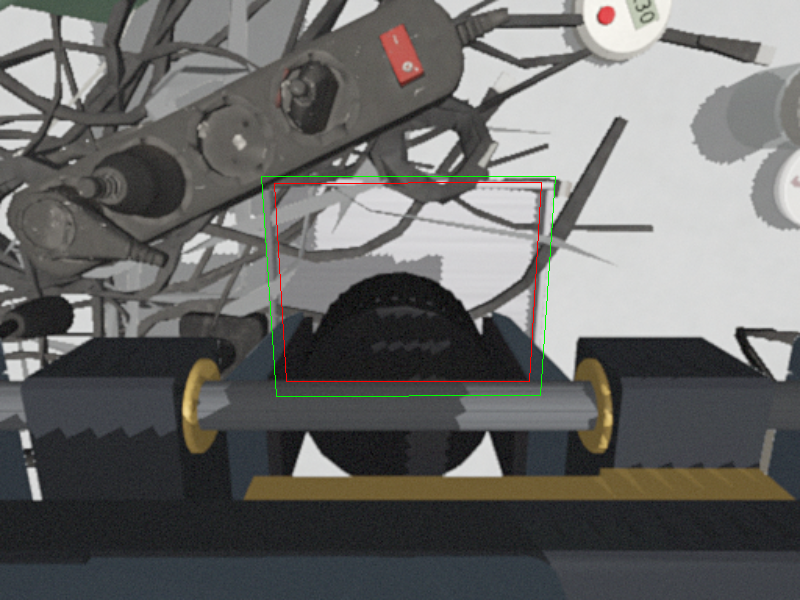

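The wrist view shows the cap held above the tray, and my tray outline matches the tray walls (left about 270, right about 548, near about 182). One cable arcs through (300,255)–(425,200) and another runs from (620,120) towards (490,310). I map both into the tray frame to choose the clearest spot.

Run:
```python
from h import *
c,t=pickle.load(open("w2.pkl","rb")); d=pickle.load(open("c0.pkl","rb"))["top"]; g=6.6667
S=np.array([.894,-.448,0]);L=np.array([.448,.894,0]); o=np.array([.499,-.375,0])
f=lambda p:((np.array([(p-o)@S,(p-o)@L])*1e3).round())
for z in(.006,.015):
    print(z,"top lower",[f(onz(d,(u/g+280,v/g+180),z)).tolist() for u,v in((325,400),(380,425),(415,408),(450,405),(490,408),(540,430),(600,480))])
    print("top upper",[f(onz(d,(u/g+280,v/g+180),z)).tolist() for u,v in((235,285),(300,250),(380,247),(460,245),(490,260),(570,325),(645,388))])
    print("wrist lower",[f(onz(c,(u*.64,v*.64),z)).tolist() for u,v in((285,245),(300,252),(340,255),(390,237),(425,205))])
    print("wrist upper",[f(onz(c,(u*.64,v*.64),z)).tolist() for u,v in((620,120),(550,245),(490,310))])
```

```text
0.006 top lower [[-49.0, 27.0], [-48.0, 4.0], [-35.0, -5.0], [-28.0, -16.0], [-22.0, -30.0], [-21.0, -51.0], [-27.0, -79.0]]
top upper [[-25.0, 78.0], [-1.0, 62.0], [14.0, 35.0], [29.0, 7.0], [30.0, -5.0], [21.0, -44.0], [13.0, -80.0]]
wrist lower [[-26.0, -72.0], [-22.0, -63.0], [-20.0, -40.0], [-30.0, -11.0], [-49.0, 10.0]]
wrist upper [[-95.0, 116.0], [-25.0, 83.0], [14.0, 49.0]]
0.015 top lower [[-50.0, 29.0], [-49.0, 6.0], [-37.0, -3.0], [-30.0, -15.0], [-23.0, -29.0], [-22.0, -49.0], [-29.0, -77.0]]
top upper [[-27.0, 79.0], [-3.0, 63.0], [13.0, 36.0], [28.0, 9.0], [28.0, -4.0], [20.0, -42.0], [11.0, -78.0]]
wrist lower [[-27.0, -70.0], [-23.0, -61.0], [-21.0, -39.0], [-32.0, -10.0], [-49.0, 9.0]]
wrist upper [[-94.0, 113.0], [-27.0, 80.0], [11.0, 48.0]]
```

Run:
```python
from h import *
from bench import readout
s=readout.state(); p,q=s["position"],rot(s["tool_rot"]); print(p)
print(rel(p,q,[.4959,-.3656,.222],toolR(np.radians(-37),-114.8,False)))
```

```text
[ 0.49031735 -0.37663975  0.32858566]
(array([ -0.3,  12.3, 106.6]), array([  0. ,  -0.1, -14.5]))
```

Call:
carry_out --rows '[[[0,4,8,0,0,-3,0.4],[0,8,24,0,0,-7,0.4],[0,12,44,0,0,-11,0.4],[0,12,64,0,-0.1,-14.5,0.4],[0,12,84,0,-0.1,-14.5,0.4],[0,12,98,0,-0.1,-14.5,0.4],[0,12,105,0,-0.1,-14.5,0.4],[0,12,105,0,-0.1,-14.5,0.4]]]'

```text
time_s: 22.35
position: [0.4953, -0.3644, 0.2245]
tool_rot: [0.0, 0.106, 0.994, 0.0]
contact_force: [0.2, 0.4, -1.1]
width: 0.0576
finger_force: 30.0
```

Run:
```python
from h import *
from bench import readout
s=readout.state(); p,q=s["position"],rot(s["tool_rot"]); print(p,s["contact_force"],s["width"])
print(rel(p,q,[.4959,-.3656,.212],toolR(np.radians(-37),-114.8,False)))
```

```text
[ 0.49527912 -0.36438501  0.22453218] [ 0.18395725  0.35653533 -1.12845234] 0.05759831476575255
(array([-0.9, -1.1, 12.5]), array([0. , 0. , 0.1]))
```

Call:
carry_out --rows '[[[-0.5,-1,4,0,0,0,0.4],[-1,-1,8,0,0,0,0.4],[-1,-1,11,0,0,0,0.4],[-1,-1,12.5,0,0,0,0.4],[-1,-1,13.5,0,0,0,0.4],[-1,-1,13.5,0,0,0,0.4]]]'

```text
time_s: 22.95
position: [0.4963, -0.3659, 0.2114]
tool_rot: [0.001, 0.106, 0.994, -0.0]
contact_force: [0.2, -0.2, 0.3]
width: 0.0574
finger_force: 30.0
```

Call:
carry_out --rows '[[[0,0,0.5,0,0,0,0.4],[0,0,1,0,0,0,0.4],[0,0,1.5,0,0,0,0.4],[0,0,1.5,0,0,0,0.4]]]'

```text
time_s: 23.35
position: [0.4963, -0.3659, 0.2099]
tool_rot: [0.001, 0.106, 0.994, -0.0]
contact_force: [-0.2, -0.4, -1.1]
width: 0.0577
finger_force: 30.0
```

Call:
carry_out --rows '[[[0,0,0.4,0,0,0,0.4],[0,0,0.8,0,0,0,0.4],[0,0,1.2,0,0,0,0.4],[0,0,1.2,0,0,0,0.4]]]'

```text
time_s: 23.75
position: [0.4963, -0.3659, 0.2087]
tool_rot: [0.001, 0.106, 0.994, -0.0]
contact_force: [-0.3, 0.3, -0.1]
width: 0.0574
finger_force: 30.0
```

Call:
carry_out --rows '[[[0,0,0.4,0,0,0,0.4],[0,0,0.8,0,0,0,0.4],[0,0,1,0,0,0,0.4],[0,0,1,0,0,0,0.4]]]'

```text
time_s: 24.15
position: [0.4963, -0.3659, 0.2077]
tool_rot: [0.001, 0.106, 0.994, -0.0]
contact_force: [-0.4, -0.5, -1.0]
width: 0.0571
finger_force: 30.0
```

Call:
carry_out --rows '[[[0,0,0.4,0,0,0,0.4],[0,0,0.8,0,0,0,0.4],[0,0,1,0,0,0,0.4],[0,0,1,0,0,0,0.4]]]'

```text
time_s: 24.55
position: [0.4963, -0.3659, 0.2067]
tool_rot: [0.001, 0.106, 0.994, -0.0]
contact_force: [-1.0, 0.6, -0.8]
width: 0.0575
finger_force: 30.0
```

Call:
carry_out --rows '[[[0,0,0.4,0,0,0,0.4],[0,0,0.8,0,0,0,0.4],[0,0,0.8,0,0,0,0.4]]]'

```text
time_s: 24.85
position: [0.4963, -0.3659, 0.2062]
tool_rot: [0.001, 0.106, 0.994, -0.0]
contact_force: [-0.9, -0.3, 2.0]
width: 0.0573
finger_force: 30.0
```

Call:
carry_out --rows '[[[0,0,0.3,0,0,0,0.4],[0,0,0.5,0,0,0,0.4],[0,0,0.5,0,0,0,0.4]]]'

```text
time_s: 25.15
position: [0.4963, -0.3659, 0.2061]
tool_rot: [0.001, 0.106, 0.994, -0.0]
contact_force: [-1.8, 0.0, 4.3]
width: 0.0575
finger_force: 30.0
```

The cap is on the floor: the force is 4.3 N and the implied floor height of about 3 mm fits. I release it and back off.

Call:
carry_out --rows '[[[0,0,-0.3,0,0,0,0.66],[0,0,-0.3,0,0,0,0.7],[0,0,-0.3,0,0,0,0.74],[0,0,-0.3,0,0,0,0.76],[0,0,-0.3,0,0,0,0.76]]]'

```text
time_s: 25.65
position: [0.4963, -0.3659, 0.2056]
tool_rot: [0.0, 0.106, 0.994, -0.0]
contact_force: [-0.2, -0.2, 0.3]
width: 0.0692
finger_force: 0.0
```

Call:
carry_out --rows '[[[0,0,-4,0,0,0,0.76],[0,0,-14,0,0,0,0.76],[0,0,-30,0,0,0,0.76],[0,0,-55,0,0,0,0.76],[0,0,-85,0,0,0,0.76],[0,0,-115,0,0,0,0.76],[0,0,-140,0,0,0,0.76],[0,0,-150,0,0,0,0.76]]]'

```text
time_s: 26.45
position: [0.4964, -0.3661, 0.3596]
tool_rot: [0.003, 0.106, 0.994, -0.002]
contact_force: [-0.2, -0.5, -0.6]
width: 0.0695
finger_force: 0.0
```

Run:
```python
from h import *
from bench import readout,cams
c=cams.read_camera("wrist"); s=cams.read_camera("scene")
top=np.array([.4963,-.3659,.047])
im=c["image"].copy()
for x in cyl(top,np.array([0,0,1.]))[:60]: cv2.circle(im,tuple(int(v) for v in proj(c,x)[0]),0,(0,255,0),-1)
b=s["image"][130:325,180:380].copy()
a=cv2.resize(im,(400,300)); b=cv2.resize(b,(400,390))
o=np.zeros((390,800,3),np.uint8); o[:300,:400]=a; o[:,400:]=b; cv2.imwrite("pics/g.png",o)
print(readout.state()["contact_force"])
```

```text
[-0.21902163 -0.57064144  0.0030413 ]
```

View pics/g.png

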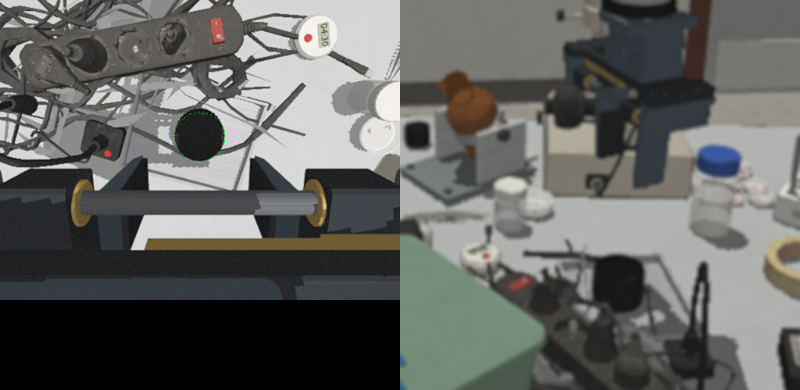

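The wrist view shows the cap upright in the tray at (199,136), exactly on my predicted outline. The scene view shows the jar open and the cap standing flat at (618,283), with the other objects in place. I hand the job in.

```bash
python3 -c "
from bench import job
print(job.job_done())"
```

```text
the job is handed in; nothing more can be done
None
```

The amber jar is open, its cap stands open side down on the tray floor, the other things look undisturbed, and I handed the job in after about 27 s; no verdict was shown.

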